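# Probe the mould slot and hold up the gauge

## Robot

A 6-joint arm with a two-finger parallel gripper is mounted at the origin on the work surface. World frame = base frame: x ahead of the robot, y to its left, z up, the work surface at z = 0. Lengths are in mm, angles in rad, forces in N, time in s.
With the tool pointing down it reaches from about 400 to 825 mm from the base axis. Payload 7 kg.
Tool frame: the origin (TCP) lies at the very end of the fingers, on their centre line; the grasp point (between the pads) lies 19 mm behind it; z points along the fingers, y is the direction in which the jaws open and shut (so a half turn about z gives the same grasp; the last joint's range is limited). The gripper opens to 88 mm and grips with 3 to 60 N. Pads are 19 mm wide; open, the fingers measure 130 mm over their backs; the gripper's body (78 mm by 193 mm) begins 47 mm behind the grasp point.
Start: joints at [1.567, 0.359, 0.012, 0, -1.224, -0.288], TCP at [194.191, 646.44, 198.361] pointing down, gripper open.
Joint ranges: [-3.07, 3.07], [-1.43, 2.12], [-1.02, 1.25], [-3.03, 1.67], [-3.05, -0], [-3.03, 3.03]. Speed limits (rad/s): [2.39, 2.39, 3.01, 3.14, 3.14, 3.14].

## Interface

Orientations are given as a unit quaternion [x, y, z, w].
In Python, from plant import bot gives the robot as it stands. Calls block until the motion is done:
- bot.move_ptp(position, orientation): joint-space move of the TCP to a pose.
- bot.line_to(position, velocity=150, ori=None): straight line of the TCP; ori=None keeps the orientation; velocity is the mean speed in mm/s.
- bot.move_joints(angles): joint-space move.
- bot.move_gripper(opening, force=None): finger opening in mm; force is the grip in N (None keeps the last); returns when the fingers have stopped.
- bot.pause(seconds).
- bot.solve_ik(position, orientation): joint angles nearest the present ones, or None.
- bot.read_state(): the state.
- bot.camera(name): name is "side" or "top" or "wrist"; returns the picture (480x640x3 uint8, red, green, blue); there is no depth.
- bot.get_calibration(name): a dict with "fx", "fy", "cx", "cy" (pixels), "view" (4x4, takes a point from world to camera coordinates); the wrist camera has in their place "T_tool_cam" (4x4, takes a point from camera to tool coordinates, whose origin is the TCP and whose axes are the flange's). Camera axes: x right, y up, looking along -z (the intrinsics and any distortion apply to the point x, -y, -z); pixel columns grow to the right and rows downward; lengths in mm; the calibration is good to about 2 mm. A picture is of the moment at which its call begins: read the wrist's pose just before it. get_calibration takes no time and is no camera call.
A pose or a line that the arm cannot do raises bot.Unreachable and nothing moves.
- bot.close_job(): hands the job in, once; it reports no verdict.
The state is a dict: "t": time; "joint_pos": joint angles; "qvel": joint speeds; "tau": joint torques, N m; "tcp_pos": TCP position; "eef_rot": TCP orientation; "contact_force": force on the tool from outside, world axes, zero at the start; "moment": the same for the moment, N m; "width": finger opening in mm.
Only numpy, scipy, OpenCV 4.12 (cv2) and the standard library are available. Lean on these libraries where they do the work, as an engineer would, in place of code of your own. Each camera call takes 0.05 s, during which the arm holds its last target. There are 200 camera calls.

## Task

Check that the casting slot of the plaster mould is clear: draw the depth gauge out of its wooden stand and push its blade down into the narrow straight slot of the slotted mould (not the mould with the round hole) until the crossbar rests on the mould's top for a moment. Then draw it out again, lean the gauge over to about 45 degrees from upright with the blade still the lower end, and finish while holding it still like that in the gripper, its blade tip at least 20 cm above the table, for inspection. Leave the bowl, jar and beaker where they stand.

Things in the scene. Friction and masses are not known exactly. Their poses are not given: they have to be found in the camera images.
- gauge_grip (a point): centre of the depth gauge's handle: square, pale wood, 22 x 22 mm, 70 mm long (35 mm above and below this point; 4 mm dark stub on top). The gauge is one rigid loose piece of about 0.16 kg, starting upright in the stand. Axes of the gauge: x along blade width and crossbar, y across the blade's thickness, z up the handle. A half turn about z makes no difference
- gauge_bar (a point): centre of the underside of the gauge's steel crossbar, 47 mm below the handle's centre; bar 50 mm along x, 20 mm along y, 12 mm high; this underside rests on the top of the stand or mould when the blade is fully in. Axes of the gauge
- gauge_tip (a point): centre of the lower end of the gauge's flat steel blade, which is 24 mm wide along x, 4 mm thick along y and reaches 50 mm below the crossbar's underside (97 mm below the handle's centre). Axes of the gauge
- gauge: the whole depth gauge; origin at the centre of the underside of its crossbar, same axes as above
- stand_mouth (a point): centre of the slot's mouth on top of the gauge stand, a fixed brown hardwood block 100 (x) x 76 (y) x 66 (z) mm; z up; the slot is 27 mm along x, 7 mm along y and 58 mm deep; the gauge stands in it with its crossbar on the block's top
- slot_mould_mouth (a point): centre of the slot's mouth on top of the slotted plaster mould, a fixed white block 130 (x) x 104 (y) x 90 (z) mm with two dark straps down its sides; z up; the slot is 32 mm along x, 10 mm along y, 75 mm deep, with a 3 mm chamfer round its mouth
- round_mould_mouth (a point): centre of the round hole (46 mm across, 75 mm deep) on top of the other plaster mould, a fixed block of the same size as the slotted one; not to be used
- bowl_mid (a point): middle (25 mm up) of a loose terracotta bowl 104 mm across and 50 mm high; to be left alone
- jar_mid (a point): middle (42 mm up) of a loose amber glass jar 60 mm across and 85 mm high; to be left alone
- beaker_mid (a point): middle (42 mm up) of a loose clay beaker 76 mm across and 85 mm high; to be left alone
There are look-alikes about, which are no part of the job. Leave any yellow look-alike of the part that bears slot_mould_mouth alone.

How it is judged (in metres and radians):
On the way, in this order (a step that is already met when the one before it is completed fails the run):
1. the gauge is held and its blade is drawn clear of the stand (height (world z) of gauge_tip above 0.07 m and contact force between the fingers and gauge above 1 N), for 0.1 s.
2. the blade is fully down in the slot of the slotted mould, crossbar on its top (z of gauge_bar in the frame of slot_mould_mouth below 0.004 m and z of gauge_tip in the frame of slot_mould_mouth below -0.044 m and horizontal distance between each of gauge_bar, gauge_tip and slot_mould_mouth below 0.008 m and angle between the x axis of gauge_bar and the x axis of slot_mould_mouth, either way round below 0.3 rad), for 0.2 s.
At the end, for the whole second after the job is handed in: The gauge is held still in the fingers, blade lower, its handle leaning 32 to 58 degrees from upright, its blade tip more than 19 cm above the table; bowl, jar and beaker are within 3 cm of where they stood (height (world z) of gauge_tip above 0.19 m and height (world z) of gauge_grip above 0.22 m and angle between gauge_grip's own z axis and vertical between 0.55 and 1.02 rad and contact force between the fingers and gauge above 1 N and linear speed of gauge below 0.03 m/s and angular speed of gauge below 0.2 rad/s and distance of each of bowl_mid, jar_mid, beaker_mid from where it was at the start of the episode below 0.03 m); the arm keeps its last pose, push and grip.
It fails at once if the bowl, jar or beaker is moved more than 3 cm (distance of any of bowl_mid, jar_mid, beaker_mid from where it was at the start of the episode above 0.03 m).
It fails at once if the blade is put into the round hole (z of gauge_tip in the frame of round_mould_mouth below -0.01 m and horizontal distance between gauge_tip and round_mould_mouth below 0.023 m).
It also fails if it takes over 43 s, if anything falls off the work surface, if the arm or the gripper's body presses on something with over 40 N, if the wrist force passes 120 N, or if a joint passes its speed limit or range.

## Working session

There is one attempt and no reset: what is moved stays moved. The work goes in short steps, each a Python script; the robot and the scene stay as the last script left them, time stands still between calls to the robot, and variables do not carry over. Pictures are saved under pics/ and viewed, about 8 in all and at most 12, crops included, and the job is handed in when it is done.

```bash
mkdir -p pics; ls; python3 - <<'E'
from plant import bot
import cv2,numpy as np
for n in("top","side"):
    im=bot.camera(n);cv2.imwrite(f"pics/{n}0.png",im[:,:,::-1])
    c=bot.get_calibration(n);print(n,{k:(np.round(v,4).tolist() if hasattr(v,'__len__') and not isinstance(v,str) else v) for k,v in c.items()})
s=bot.read_state();print(s['t'],s['tcp_pos'],s['eef_rot'],s['width'])
print(bot.get_calibration("wrist"))
E
```

```text
pics
top {'fx': 488.55752163786417, 'fy': 488.55752163786417, 'cx': 318.769719388469, 'cy': 239.95033739970356, 'view': [[0.0085, -0.9998, 0.017, -27.6901], [0.9879, 0.0111, 0.1545, -539.8759], [-0.1547, 0.0155, 0.9878, -891.7589], [0.0, 0.0, 0.0, 1.0]]}
side {'fx': 501.38892447034857, 'fy': 501.38892447034857, 'cx': 323.676058534021, 'cy': 240.54126707971827, 'view': [[0.9406, -0.3392, 0.0132, -477.723], [0.2482, 0.7139, 0.6548, -173.6735], [-0.2315, -0.6126, 0.7557, -974.7056], [0.0, 0.0, 0.0, 1.0]]}
0.1 [194.0922691  645.97281221 197.50362677] [ 9.89369539e-01 -1.45421127e-01 -1.45925807e-05  7.81813876e-04] 88.04861290415734
{'fx': 332.06377717312324, 'fy': 332.06377717312324, 'cx': 322.7378387978521, 'cy': 235.15524173691605, 'T_tool_cam': array([[ 4.46264252e-04,  9.64609786e-01,  2.63681175e-01,
         7.04533419e+01],
       [ 9.99999880e-01, -4.83949739e-04,  7.79670981e-05,
         1.28654937e+00],
       [ 2.02816262e-04,  2.63681109e-01, -9.64609886e-01,
        -1.85640033e+02],
       [ 0.00000000e+00,  0.00000000e+00,  0.00000000e+00,
         1.00000000e+00]])}
```

View pics/top0.png

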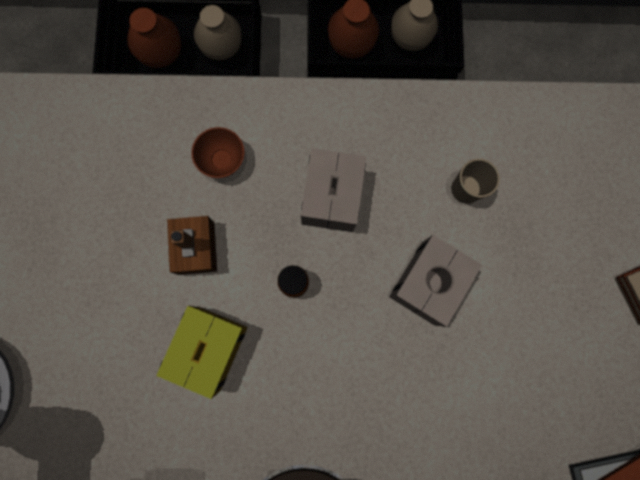

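View pics/side0.png

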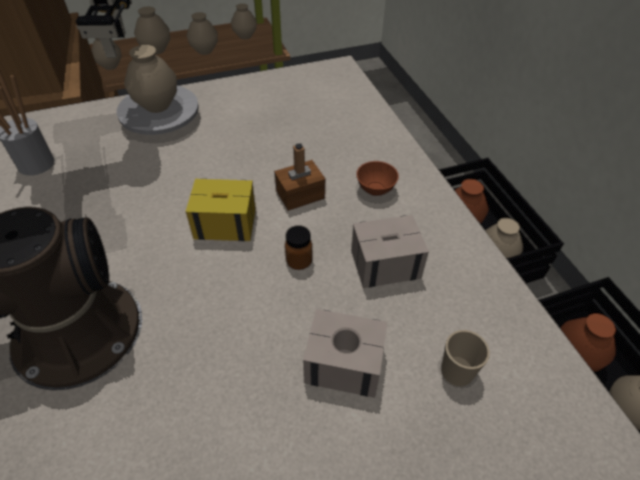

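The top view shows three candidates for the slotted mould:
- White block with a straight slot at (334,186). This is the target.
- White block with a round hole at (440,280). Not to be used.
- Yellow slotted look-alike at (200,351). Leave it alone.

The gauge stands in the brown stand at (190,245), handle top at (178,236). The bowl is at (218,153), the jar at (293,281) and the beaker at (478,181).

```bash
cat > h.py <<'E'
from plant import bot
import numpy as np, cv2
from scipy.spatial.transform import Rotation as R
def campose(n):
    c=bot.get_calibration(n)
    if n=="wrist":
        s=bot.read_state();T=np.eye(4);T[:3,:3]=R.from_quat(s['eef_rot']).as_matrix();T[:3,3]=s['tcp_pos']
        return c,T@c['T_tool_cam']
    return c,np.linalg.inv(c['view'])
def ray(c,T,uv,z):
    uv=np.atleast_2d(uv).astype(float)
    d=np.c_[(uv[:,0]-c['cx'])/c['fx'],-(uv[:,1]-c['cy'])/c['fy'],-np.ones(len(uv))]@T[:3,:3].T
    return T[:3,3]+d*((z-T[2,3])/d[:,2])[:,None]
def project(c,T,P):
    q=(np.atleast_2d(P)-T[:3,3])@T[:3,:3]
    return np.c_[c['cx']-c['fx']*q[:,0]/q[:,2],c['cy']+c['fy']*q[:,1]/q[:,2]]
def down(yaw): # tool y (jaw) along world angle yaw, z down
    y=np.array([np.cos(yaw),np.sin(yaw),0]);z=np.array([0,0,-1.])
    return R.from_matrix(np.c_[np.cross(y,z),y,z])
E
python3 - <<'E'
from h import *
im={n:cv2.imread(f"pics/{n}0.png") for n in("top","side")}
c,T=campose("top")
for nm,uv,z in [("white slot",(334,186),90),("handle top",(177,235),152),("stand bar",(188,243),70),("yellow",(200,351),90),("round",(440,280),90),("bowl",(218,153),50),("jar",(293,281),85),("beaker",(479,180),85)]:
    print(nm,ray(c,T,uv,z).round()[0])
# white mould top: edges corners
for nm,uv in [("whitetop",[(311,150),(366,154),(357,223),(302,217)])]: print(nm,ray(c,T,uv,90).round())
print("stand",ray(c,T,[(168,219),(208,216),(213,270),(170,272)],66).round())
c,T=campose("side")
for nm,uv,z in [("white slot",(390,237),90),("handle top",(299,146),152)]:print("side",nm,ray(c,T,uv,z).round()[0])
a=cv2.resize(im["top"][130:280,150:380],None,fx=3.3,fy=3.3,interpolation=cv2.INTER_CUBIC)
cv2.imwrite("pics/crop1.png",cv2.convertScaleAbs(a,alpha=1.5))
E
```

```text
white slot [634. -49.  90.]
handle top [529. 217. 152.]
stand bar [527. 219.  70.]
yellow [334. 184.  90.]
round [ 462. -240.   90.]
bowl [708. 175.  50.]
jar [458.  24.  85.]
beaker [ 650. -320.   85.]
whitetop [[ 702.   -6.   90.]
 [ 696. -108.   90.]
 [ 565.  -91.   90.]
 [ 575.    9.   90.]]
stand [[573. 260.  66.]
 [579. 185.  66.]
 [478. 172.  66.]
 [474. 250.  66.]]
side white slot [633. -49.  90.]
side handle top [525. 215. 152.]
```

View pics/crop1.png

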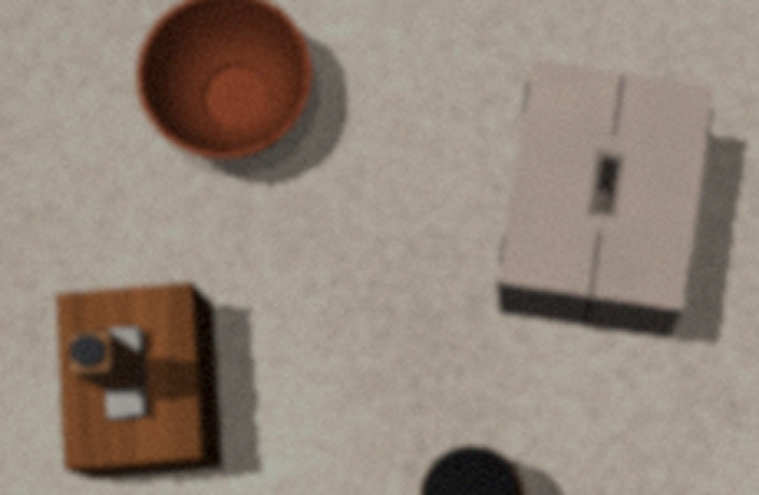

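The crop confirms the choice: the white block has a rectangular slot at about crop (606,183), and the gauge bar lies along the stand's x. The estimates agree with the reach, the block sizes (about 100x76 and 130x104) and both views. Next I check the IK and take a close wrist look above the stand.

```bash
python3 - <<'E'
from h import *
ys,ym=np.radians(96.5),np.radians(83)
for off in (0,np.pi):
    print(off)
    for p,y in [((527,218,230),ys),((527,218,94),ys),((634,-49,300),ym),((634,-49,118),ym)]:
        q=bot.solve_ik(np.array(p,float),down(y+off).as_quat());print(p,None if q is None else np.round(q,2))
    for ax in 'xy':
        for sg in(1,-1):
            o=down(ym+off)*R.from_euler(ax,sg*np.pi/4)
            for p in((550,-49,330),(600,0,400)):
                q=bot.solve_ik(np.array(p,float),o.as_quat());print('tilt',ax,sg,p,None if q is None else np.round(q,2),o.as_matrix()[:,2].round(2))
s=bot.read_state();y=R.from_quat(s['eef_rot']).as_matrix()[:,1];a=np.arctan2(y[1],y[0]);print(a)
yy=min((ys,ys-np.pi),key=lambda t:abs((t-a+np.pi)%(2*np.pi)-np.pi))
bot.move_ptp([527,218,230],down(yy).as_quat())
im=bot.camera("wrist");cv2.imwrite("pics/w1.png",im[:,:,::-1]);s=bot.read_state();print(s['t'],s['tcp_pos'],yy,s['joint_pos'])
E
```

```text
0
(527, 218, 230) [ 0.74  0.17 -0.17  0.   -1.23 -2.19]
(527, 218, 94) [ 0.74  0.28 -0.36  0.   -0.93 -2.19]
(634, -49, 300) [ 0.23  0.25  0.09  0.   -1.41 -1.92]
(634, -49, 118) [ 0.23  0.35 -0.19  0.   -1.03 -1.92]
tilt x 1 (550, -49, 330) [ 0.65  0.27 -0.28  0.53 -1.62 -2.48] [-0.09 -0.7  -0.71]
tilt x 1 (600, 0, 400) [ 0.66  0.35 -0.02  0.54 -1.78 -2.4 ] [-0.09 -0.7  -0.71]
tilt x -1 (550, -49, 330) [-0.35  0.24  0.17 -0.77 -1.68 -1.36] [ 0.09  0.7  -0.71]
tilt x -1 (600, 0, 400) [-0.25  0.24  0.33 -0.79 -1.72 -1.54] [ 0.09  0.7  -0.71]
tilt y 1 (550, -49, 330) [ 0.12  0.64  0.59 -0.23 -2.28 -1.9 ] [-0.7   0.09 -0.71]
tilt y 1 (600, 0, 400) [ 0.16  0.73  0.96 -0.36 -2.53 -2.07] [-0.7   0.09 -0.71]
tilt y -1 (550, -49, 330) [ 0.35 -0.39 -1.01  1.   -0.39 -2.88] [ 0.7  -0.09 -0.71]
tilt y -1 (600, 0, 400) [ 0.52 -0.32 -0.79  0.85 -0.6  -2.81] [ 0.7  -0.09 -0.71]
3.141592653589793
(527, 218, 230) [ 0.74  0.17 -0.17  0.   -1.23  0.95]
(527, 218, 94) [ 0.74  0.28 -0.36  0.   -0.93  0.95]
(634, -49, 300) [ 0.23  0.25  0.09  0.   -1.41  1.22]
(634, -49, 118) [ 0.23  0.35 -0.19  0.   -1.
[... 155 characters left out ...]
 0.09  0.7  -0.71]
tilt x -1 (550, -49, 330) [ 0.65  0.27 -0.28  0.53 -1.62  0.66] [-0.09 -0.7  -0.71]
tilt x -1 (600, 0, 400) [ 0.66  0.35 -0.02  0.54 -1.78  0.74] [-0.09 -0.7  -0.71]
tilt y 1 (550, -49, 330) [ 0.35 -0.39 -1.01  1.   -0.39  0.26] [ 0.7  -0.09 -0.71]
tilt y 1 (600, 0, 400) [ 0.52 -0.32 -0.79  0.85 -0.6   0.33] [ 0.7  -0.09 -0.71]
tilt y -1 (550, -49, 330) [ 0.12  0.64  0.59 -0.23 -2.28  1.24] [-0.7   0.09 -0.71]
tilt y -1 (600, 0, 400) [ 0.16  0.73  0.96 -0.36 -2.53  1.07] [-0.7   0.09 -0.71]
-1.8626737920452818
2.1083 [526.83843169 218.7468521  229.84284012] -1.457349925415265 [ 7.36421950e-01  1.68167550e-01 -1.74616944e-01 -4.68649337e-05
 -1.22820299e+00  9.48653097e-01]
```

View pics/w1.png

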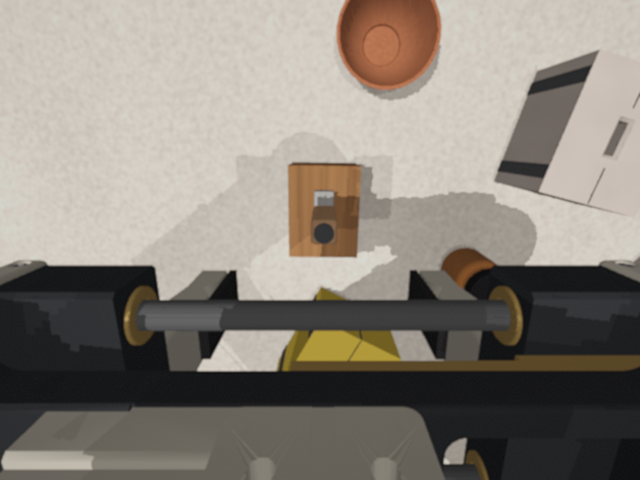

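The wrist view shows the stand at (324,210), square to the image, so the yaw is right. The handle stub is at (324,233) and the mould slot at (616,137). I convert these pixels and refine the yaw with masks.

```bash
python3 - <<'E'
from h import *
c,T=campose("wrist")
im=cv2.imread("pics/w1.png").astype(int);b,g,r=[im[:,:,i] for i in range(3)]
m=((r-b>35)&(np.arange(640)[None]>270)&(np.arange(640)[None]<375)&(np.arange(480)[:,None]>150)&(np.arange(480)[:,None]<262)).astype(np.uint8)
k=max(cv2.findContours(m,0,1)[0],key=cv2.contourArea);print(cv2.minAreaRect(k))
P=ray(c,T,cv2.boxPoints(cv2.minAreaRect(k)),66);print("stand corners",P.round(1),P.mean(0).round(1))
print("stub",ray(c,T,(324,233),152).round(1),"slot ends",ray(c,T,[(616,137),(627,121),(608,155)],90).round(1))
print("stand line",ray(c,T,[(290,165),(290,255),(360,165),(358,256)],66).round(1))
E
```

```text
((324.5, 210.0), (92.0, 73.0), 90.0)
stand corners [[573.  259.1  66. ]
 [581.6 184.3  66. ]
 [482.6 169.9  66. ]
 [473.3 250.4  66. ]] [527.6 215.9  66. ]
stub [[526.9 216.7 152. ]] slot ends [[634.7 -47.4  90. ]
 [649.6 -52.7  90. ]
 [617.9 -45.5  90. ]]
stand line [[572.2 256.9  66. ]
 [474.7 248.3  66. ]
 [580.5 185.2  66. ]
 [482.2 173.2  66. ]]
```

```bash
python3 - <<'E'
from h import *
yaw=np.radians(96.5-180)
bot.line_to([527,216.7,96],velocity=120)
bot.move_gripper(10,force=35)
s=bot.read_state();print(s['t'],s['tcp_pos'],s['width'])
bot.line_to([527,216.7,230],velocity=120)
s=bot.read_state();print(s['t'],s['width'],s['contact_force'])
o=down(np.radians(83-180))
x=np.array([np.cos(np.radians(-7)),np.sin(np.radians(-7))])
p=np.array([634,-48])-60*x
bot.move_ptp([*p,225],o.as_quat())
bot.pause(.2)
s=bot.read_state();print(s['t'],s['tcp_pos'],s['eef_rot'],s['width'],s['contact_force'])
im=bot.camera("wrist");cv2.imwrite("pics/w2.png",im[:,:,::-1])
E
```

```text
4.425 [526.97313031 216.73764593  95.95727166] 21.382692201955393
5.6917 21.700398396482054 [-0.08762547 -1.04667477 -1.86276341]
6.9167 [574.58435523 -39.48649666 225.02161344] [ 9.98192382e-01 -6.00996074e-02  6.06617598e-05 -4.16351360e-05] 21.894461819700798 [-0.06893661 -0.06003389 -2.51144424]
```

View pics/w2.png

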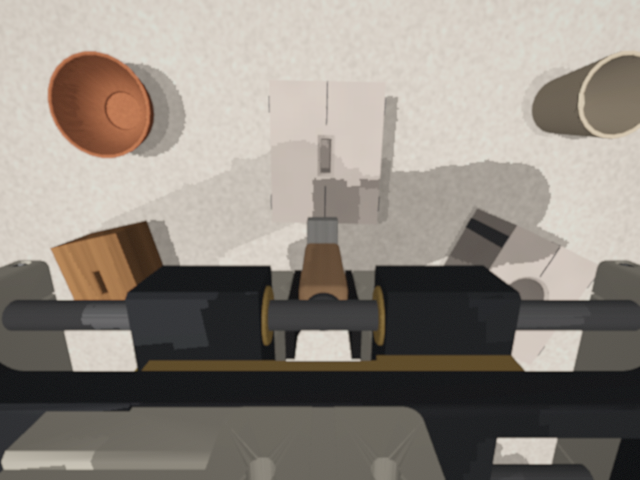

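The gauge is held upright and square (bar at (322,230)), and the slot is visible at (325,155) with its seam vertical. I measure both from this image.

```bash
python3 - <<'E'
from h import *
c,T=campose("wrist")
g=cv2.cvtColor(cv2.imread("pics/w2.png"),6).astype(int)
print(g[155,305:346].tolist());print(g[125:185,325].tolist());print("bar",g[232,295:350].tolist())
m=(g[130:178,312:338]<np.percentile(g[130:178,312:338],75)-25).astype(np.uint8)
k=max(cv2.findContours(m,0,1)[0],key=cv2.contourArea)+[312,130];bb=cv2.boundingRect(k);print(bb,cv2.minAreaRect(k))
ctr=(bb[0]+(bb[2]-1)/2,bb[1]+(bb[3]-1)/2)
print("ctr",ctr,ray(c,T,ctr,90).round(1))
print("extent",ray(c,T,[(ctr[0],bb[1]-.5),(ctr[0],bb[1]+bb[3]-.5),(bb[0]-.5,ctr[1]),(bb[0]+bb[2]-.5,ctr[1])],90).round(1))
P=ray(c,T,[(327,85),(325,214),(270.5,82),(271.5,220),(387,82),(380,218)],90);print("seam/edges",P.round(1))
for i in(0,2,4):d=P[i]-P[i+1];print(np.degrees(np.arctan2(d[1],d[0])))
# top face edges -> centre
s=bot.read_state();Rt=R.from_quat(s['eef_rot']).as_matrix()
for z in(16,28):
  q=[Rt@np.array([a,b,z])+s['tcp_pos'] for a,b in((25,-10),(25,10),(-25,-10))];print("pred bar",z,project(c,T,q).round(1).tolist())
E
```

```text
[189, 189, 188, 189, 189, 189, 188, 189, 189, 189, 189, 185, 173, 158, 146, 134, 127, 129, 129, 128, 128, 128, 128, 124, 115, 128, 161, 174, 179, 185, 194, 199, 203, 205, 204, 204, 205, 205, 205, 205, 205]
[195, 201, 203, 203, 203, 203, 203, 203, 202, 196, 185, 177, 169, 146, 132, 145, 153, 151, 152, 151, 144, 137, 131, 128, 127, 128, 128, 128, 128, 128, 128, 128, 129, 129, 128, 128, 128, 129, 129, 128, 129, 127, 119, 105, 97, 94, 100, 123, 153, 171, 178, 182, 185, 171, 144, 128, 127, 127, 129, 126]
bar [214, 215, 216, 215, 213, 213, 214, 216, 217, 218, 212, 185, 143, 117, 116, 118, 118, 118, 117, 115, 113, 113, 114, 116, 117, 116, 116, 115, 114, 114, 113, 113, 115, 115, 117, 119, 118, 117, 116, 114, 114, 111, 122, 146, 159, 163, 164, 164, 165, 164, 165, 163, 161, 158, 156]
(318, 137, 14, 38) ((324.5, 155.5), (37.0, 13.0), 90.0)
ctr (324.5, 155.5) [[634.  -49.6  90. ]]
extent [[651.  -51.7  90. ]
 [616.5 -47.5  90. ]
 [634.8 -43.1  90. ]
 [633.2 -56.2  90. ]]
seam/edges [[ 694.4  -59.1   90. ]
 [ 578.3  -43.5   90. ]
 [ 702.9   -9.5   90. ]
 [ 578.6    9.7   90. ]
 [ 690.5 -112.3   90. ]
 [ 567.8  -96.9   90. ]]
-7.646294528483393
-8.8012429122122
-7.158330083953639
pred bar 16 [[304.8, 219.8], [337.0, 219.8], [305.8, 293.7]]
pred bar 28 [[305.7, 215.8], [336.2, 215.8], [306.7, 286.2]]
```

```bash
python3 - <<'E'
from h import *
o=down(np.radians(82.5-180)).as_quat()
X=[634,-48.9]
bot.line_to([*X,225],velocity=80,ori=o)
f0=bot.read_state()['contact_force']
for z in (175,160,145,130,122,120.5,119.5,118.5):
    bot.line_to([*X,z],velocity=60)
    s=bot.read_state();f=s['contact_force']-f0;print(round(s['t'],2),s['tcp_pos'].round(1),f.round(1),s['moment'].round(2),round(s['width'],1))
    if np.linalg.norm(f)>15:print("stop");break
bot.pause(.3)
cv2.imwrite("pics/w3.png",bot.camera("wrist")[:,:,::-1])
a=bot.camera("side")[190:310,330:450]
cv2.imwrite("pics/s3.png",cv2.resize(a,None,fx=5,fy=5,interpolation=2)[:,:,::-1])
s=bot.read_state();print(s['t'],s['contact_force'],s['tcp_pos'])
E
```

```text
8.85 [634.3 -48.9 175.4] [ 0.1 -0.3  0.4] [-0.04 -0.03  0.01] 21.6
9.25 [633.6 -49.  159.4] [ 0.4 -0.7 -0.1] [-0.06 -0.02  0.02] 21.6
9.65 [633.7 -49.  144.4] [ 0.7 -1.3  0.2] [-0.07  0.   -0.03] 21.7
10.05 [633.7 -49.  129.4] [0.7 0.6 0.6] [-0.01 -0.06 -0.05] 22.0
10.33 [633.6 -49.  121.5] [ 0.7 -0.1  0.1] [ 0.02 -0.    0.03] 21.2
10.58 [634.  -48.9 120.5] [ 1.5  0.3 -0.6] [ 0.   -0.01 -0.02] 21.8
10.83 [634.4 -48.9 120. ] [ 0.4 -0.6  2.6] [-0.06  0.02 -0.  ] 21.7
11.08 [634.5 -48.9 119.9] [-1.6  0.2  9. ] [ 0.28  0.89 -0.02] 21.8
11.4833 [-2.35655059  1.17399241  7.68482848] [634.52739777 -48.89316318 119.93159567]
```

View pics/s3.png

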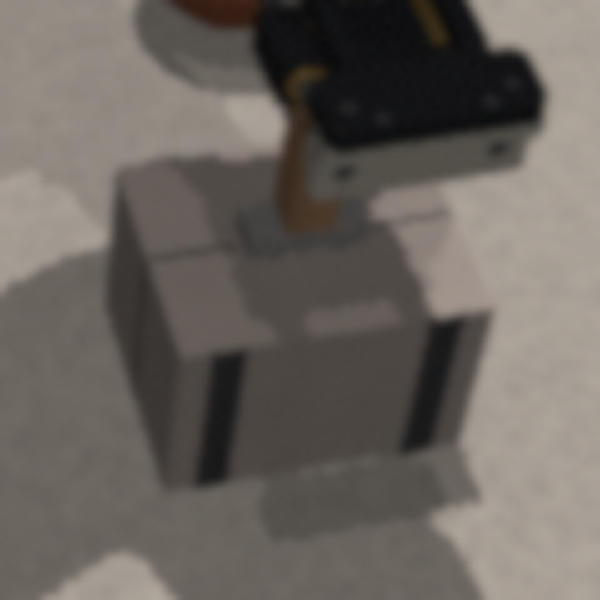

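The bar is flat on the mould top: contact came at TCP z = 120, exactly where expected, with negligible side force. Next I draw the gauge out and lean it.

```bash
python3 - <<'E'
from h import *
bot.move_gripper(10,force=45)
bot.line_to([634,-48.9,120.5],velocity=40)
bot.line_to([634,-48.9,260],velocity=90)
o=down(np.radians(82.5-180))
for p,a in(((600,-49,330),20),((570,-49,350),45)):
    bot.line_to(list(p),velocity=60,ori=(o*R.from_euler('x',a,degrees=True)).as_quat())
bot.pause(.5)
s=bot.read_state();z=R.from_quat(s['eef_rot']).as_matrix()[:,2]
print(s['t'],s['tcp_pos'],z,np.degrees(np.arccos(-z[2])),s['width'],s['contact_force'],abs(s['qvel']).max())
print("expected tip",s['tcp_pos']+80*z)
for n in("side","top"):
    c,T=campose(n);print(n,project(c,T,[s['tcp_pos']+80*z,s['tcp_pos']-56*z]).round())
a=np.hstack([cv2.resize(bot.camera(n),None,fx=.62,fy=.62,interpolation=3) for n in("side","top")]);cv2.imwrite("pics/f.png",a[:,:,::-1])
cv2.imwrite("pics/fw.png",bot.camera("wrist")[:,:,::-1])
E
```

```text
16.35 [569.99972074 -48.67191846 350.12989365] [ 0.09205032  0.70092603 -0.707269  ] 44.98685386154506 22.099297849044643 [ 0.14262452  0.3315745  -2.09445536] 0.005204254721918229
expected tip [577.36374665   7.40216365 293.54837336]
side [[361. 146.]
 [382. 135.]]
top [[301. 186.]
 [378. 176.]]
```

View pics/f.png

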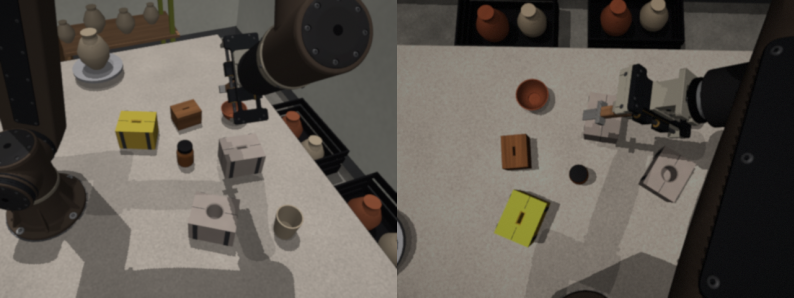

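View pics/fw.png

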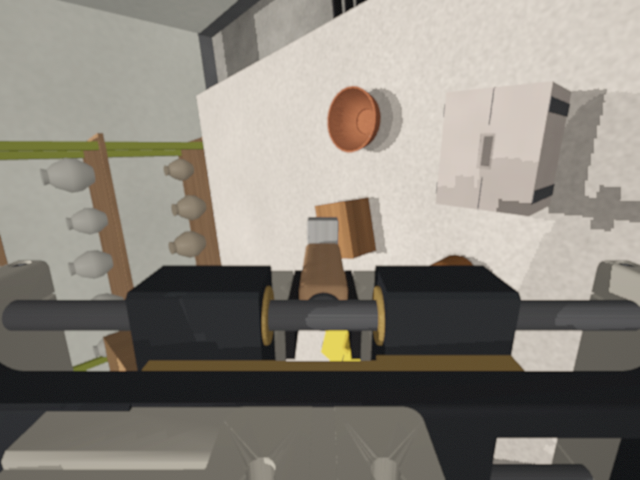

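The gauge sits unchanged in the fingers: the bar is at (322,230), the same as before the insertion. It leans 45° with the tip at about 294 mm, and the bowl, jar and beaker are where they stood. I hand in now.

```bash
python3 -c "
from plant import bot
print(bot.close_job())"
```

```text
the job is handed in; nothing more can be done
None
```

I drew the gauge from its stand and pushed it into the slot of the white slotted mould until the crossbar sat on top. I then drew it out, leaned it over and handed the job in at about 16.4 s; no verdict is reported.

- **Insertion:** the bar touched the mould top at TCP z = 119.9 mm against 120 mm expected, with about 8–9 N upward and under 3 N sideways. The side picture showed the bar flat on the mould. The blade's position in the slot is inferred from this, as the blade itself was out of view.
- **Final hold:** the tool leans 45.0° with the blade lower. The tip is computed, not seen, at about 294 mm above the table. Finger width is 22.1 mm, grip is set to 45 N, and the joints are at rest. In the wrist image the gauge had not slipped.
- **Bowl, jar and beaker:** by eye they stand where they did at the start; I did not measure them again.
- **Disagreements:** the position estimates from the different cameras differed by only 1–2 mm, and none of the checks I made failed.

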